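# Wedge the curing cabinet shut

### The job

The door of the little lacquer curing cabinet will not stay shut. Pick up the wooden wedge, set it flat on the bench in front of the door, nose first, and tap it in under the free half of the door until the door is pushed fully shut and the wedge is jammed firmly under it, gently enough not to strain the hinges: about 12 N between wedge and door, never over 20 N. Then let go and leave the wedge there, and leave the other things on the bench where they are.

Things in the scene. Friction and masses are not known exactly. Their poses are not given: they have to be found in the camera images.
- cabinet: Fixed low wooden cabinet on feet, 200 deep (x) by 200 wide (y) by 155 high mm. Origin: on the bench under the middle of the front edge; x points level into the cabinet, y to the left as seen from the front, z up. The front carries the door. Its floor is 35 mm above the bench and its feet are set back 110 mm, so the space under the front is open.
- door (a joint): Hinge angle of the wooden door (198 wide, 18 thick, top about 155 mm high), rad: 0 = shut flat on the cabinet's front, its outer face then at cabinet x = -18 mm; positive = free end (-y) swung out to the cabinet's -x. A light spring (about 1 N at the free half) holds it ajar at 0.2 to 0.4 and reopens it if it is only pushed shut. Hinge axis: cabinet x 0, y +100.
- wedge_place (a point): Point on the bench under the shut door's outer face, in the middle of its free half (cabinet x -18, y -55 mm): a good place for the wedge to go in, along the cabinet's +x. The door's lower edge hangs 8 to 15 mm above the bench, different every time and not measured. Its hinges give upwards: it rests with 3.5 N of weight and beyond that lifts 1 mm per 40 N.
- wedge: Plain wooden door wedge, about 140 g, flat underside. Origin: on the underside below the middle of its upright grip block; x to the nose, z up. Grip block 40 (x) by 24 (y) by 64 mm high at the heel, pinched across its 24 mm. The sloping part, 40 mm wide, runs from x = 20 mm (23.7 mm thick) to the nose at x = 150 mm (5.5 mm thick).
- nose (a point): Foremost end of the wedge at its underside (x = 150 mm of the wedge). Wood on wood friction is about 0.6, so the level push that drives the wedge is about 1.2 to 1.8 times the force between wedge and door.
- grip (a point): Centre of the wedge's grip block, 45 mm above its underside.

How it is judged:
By the outcome, as a careful person would: the job done as asked, in the order asked, and still so for the second after the job is handed in, with the robot touching nothing.
It also fails if it takes over 67 s, if anything falls off the work surface, if the arm or the gripper's body presses on something with over 40 N, if the wrist force passes 120 N, or if a joint passes its speed limit or range.

### The arm

A 6-joint arm with a two-finger parallel gripper is mounted at the origin on the work surface. World frame = base frame: x ahead of the robot, y to its left, z up, the work surface at z = 0. Lengths are in m, angles in rad, forces in N, time in s.
With the tool pointing down it reaches from about 0.325 to 0.9 m from the base axis. Payload 6.1 kg.
Tool frame: the origin (TCP) lies midway between the tips of the shut fingers; the grasp point (between the pads) lies 19 mm behind it; z points along the fingers, y is the line along which they close (so a half turn about z gives the same grasp; the last joint's range is limited). The gripper opens to 85 mm and grips with 20 to 120 N. Pads are 22 mm wide; open, the fingers measure 114 mm over their backs; the gripper's body (76 mm by 85 mm) begins 54 mm behind the grasp point. The pads swing forward as they close: fully open they stand 13 mm farther back than shut.
Start: joints at [0.998, 0.22, 1.526, -0, 1.395, -0.126], TCP at [0.27, 0.564, 0.231] pointing down, gripper open.
Joint ranges: [-2.98, 2.98], [-0.91, 2.08], [0.09, 2.57], [-1.24, 4.39], [0.2, 2.65], [-2.68, 2.68]. Speed limits (rad/s): [2.57, 2.57, 3.01, 3.14, 3.14, 3.14].

### API

Orientations are given as [roll, pitch, yaw] about the fixed x, y, z axes, in that order (R = Rz(yaw) Ry(pitch) Rx(roll)).
In Python, from plant import movep, move_l, set_joints, gripper_to, hold, inverse_kinematics, observe, get_image, get_calibration, Unreachable, job_done gives the robot as it stands. Calls block until the motion is done:
- movep(position, orientation): joint-space move of the TCP to a pose.
- move_l(position, feed=0.15, rotation=None, max_force=None): straight line of the TCP; rotation=None keeps the orientation; feed is the mean speed in m/s. With max_force (N) it stops when the force on the tool has changed by that much, and returns True; else False.
- set_joints(angles): joint-space move.
- gripper_to(opening, f_grip=None): finger opening in m; f_grip is the grip in N (None keeps the last); returns when the fingers have stopped.
- hold(seconds).
- inverse_kinematics(position, orientation): joint angles nearest the present ones, or None.
- observe(): the state.
- get_image(name): name is "side" or "top" or "wrist"; returns (picture, depth): 384x512x3 uint8, red, green, blue; 384x512 float32, m along the optical axis (not along the pixel's ray), 0 where there is no reading.
- get_calibration(name): a dict with "intrinsics" (3x3 intrinsics, pixels), "world_from_camera" (4x4, takes a point from camera to world coordinates). Camera axes: x right, y down, z forward; pixel columns grow to the right and rows downward; lengths in m; the calibration is good to about 2 mm. A picture is of the moment at which its call begins: read the wrist's pose just before it. get_calibration takes no time and is no camera call; for the wrist camera it gives the pose at the moment of the call.
A pose or a line that the arm cannot do raises Unreachable and nothing moves.
- job_done(): hands the job in; it is judged then, once.
The state is a dict: "time_s": time; "q": joint angles; "joint_velocities": joint speeds; "joint_torque": joint torques, N m; "eef_pos": TCP position; "tcp_rot": TCP orientation; "ft_force": force on the tool from outside, world axes, zero at the start; "torque": the same for the moment, N m; "opening": finger opening in m; "grasp_force": force on a finger pad.
Only numpy, scipy, OpenCV 4.12 (cv2) and the standard library are available. Lean on these libraries where they do the work, as an engineer would, in place of code of your own. Each camera call takes 0.05 s, during which the arm holds its last target. There are 200 camera calls.

## Working session

There is one attempt and no reset: what is moved stays moved. The work goes in short steps, each a Python script; the robot and the scene stay as the last script left them, time stands still between calls to the robot, and variables do not carry over. Pictures are saved under pics/ and viewed, at most 10 in all, crops included, and the job is handed in when it is done.

```bash
mkdir -p pics; ls; cat > h.py <<'E'
import numpy as np, cv2
from plant import *
def grab(n):
    c=get_calibration(n); im,d=get_image(n); np.savez(f'/tmp/{n}.npz',im=im,d=d,K=c['intrinsics'],T=c['world_from_camera'])
    return im,d
def cloud(n):
    z=np.load(f'/tmp/{n}.npz'); d=z['d'];K=z['K'];T=z['T']
    v,u=np.mgrid[:384,:512]
    p=np.stack([(u-K[0,2])/K[0,0]*d,(v-K[1,2])/K[1,1]*d,d],-1)
    w=p@T[:3,:3].T+T[:3,3]; w[d==0]=np.nan
    return w
E
python3 - <<'E'
from h import *
a=[]
for n in('top','side'):
    im,d=grab(n); cv2.imwrite(f'pics/{n}0.png',cv2.resize(im[:,:,::-1],(800,600))); print(n,np.load(f'/tmp/{n}.npz')['T'].round(2))
o=observe();print(o)
E
```

```text
pics
top [[ 0.03 -1.    0.04  0.46]
 [-1.   -0.03 -0.01 -0.14]
 [ 0.01 -0.04 -1.    0.7 ]
 [ 0.    0.    0.    1.  ]]
side [[ 0.99 -0.09  0.11  0.41]
 [-0.14 -0.67  0.73 -0.62]
 [ 0.01 -0.74 -0.67  0.49]
 [ 0.    0.    0.    1.  ]]
{'time_s': 0.1, 'q': array([ 9.97918042e-01,  2.21157566e-01,  1.52748547e+00, -1.79388818e-05,
        1.39470330e+00, -1.26111221e-01]), 'joint_velocities': array([-1.20400636e-03, -2.42872807e-03, -2.68680321e-03, -1.60330227e-04,
       -1.72286189e-05,  9.68661751e-04]), 'joint_torque': array([ 1.86029203e-03, -4.98250830e+01, -3.90544581e+01, -3.16750238e-04,
        5.72415360e-03, -4.79884216e-05]), 'eef_pos': array([0.2697523, 0.5631901, 0.2303082]), 'tcp_rot': array([-3.13985068e+00, -2.03057396e-04,  2.69482857e+00]), 'ft_force': array([ 0.44978173, -0.0227705 ,  0.40503496]), 'torque': array([-0.02659621,  0.00162411,  0.00964997]), 'grasp_force': 0.0, 'opening': 0.08526263634976522}
```

View pics/top0.png

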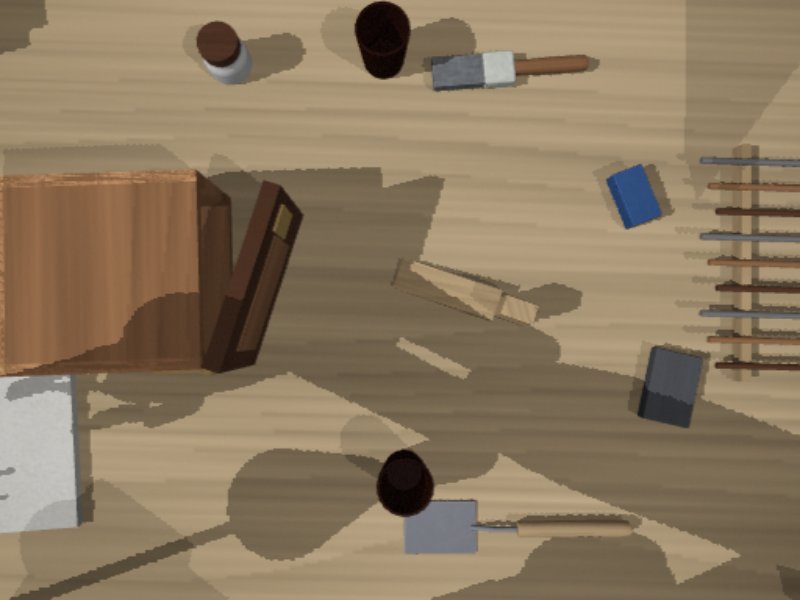

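View pics/side0.png

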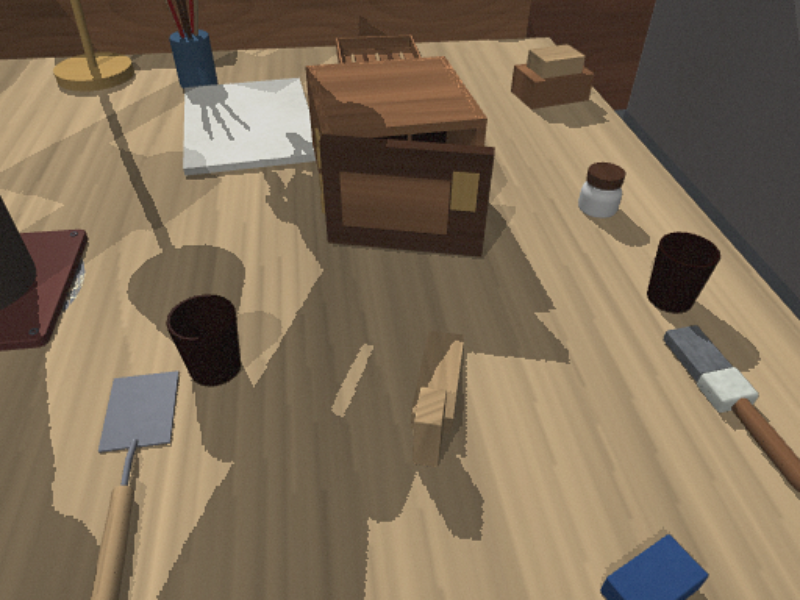

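Top view (800x600): the cabinet is at left with its front edge at column ~200 (rows 170–370), hinge at the bottom (row ~365) and free door end at the top. The wedge stands upright, with its nose at (400,272) and grip block at (518,307). Side view agrees. Next: positions from depth.

```bash
python3 - <<'E'
from h import *
w=cloud('top'); s=.64
def px(u,v): 
    return w[int(v*s),int(u*s)].round(4)
for n,p in dict(blk=(525,311),slope=(470,285),nose=(408,272),bench=(450,400),strip=(433,357),cabTL=(190,185),cabBL=(190,360),doorfree=(285,195)).items(): print(n,px(*p))
v,u=np.mgrid[:384,:512]; 
# block top + wedge
R=(u>245)&(u<350)&(v>160)&(v<212)
blk=w[R&(w[...,2]>.055)&(w[...,2]<.075)]
print('blk',len(blk),np.median(blk,0),cv2.minAreaRect((blk[:,:2]*1000).astype(np.float32)))
we=w[R&(w[...,2]>.0045)&(w[...,2]<.09)]
print('wedge',len(we),cv2.minAreaRect((we[:,:2]*1000).astype(np.float32)), we.min(0),we.max(0))
# cabinet top edge
C=(u<136)&(v>105)&(v<240)&(w[...,2]>.147)&(w[...,2]<.165)
cab=C.astype(np.uint8); print('cabz',np.median(w[C][:,2]))
pts=[]
for r in range(118,228,4):
    k=np.where(C[r])[0]; pts.append(w[r,k.max()])
pts=np.array(pts);print(pts[::3].round(4)); f=np.polyfit(pts[:,0],pts[:,1],1);print('front line y=',f)
cc=w[C];print('x range',cc[:,0].min(),cc[:,0].max(), cv2.minAreaRect((cc[:,:2]*1000).astype(np.float32)))
D=(u>130)&(u<195)&(v>110)&(v<240)&(w[...,2]>.14)
dd=w[D];print('door',np.median(dd,0),cv2.boxPoints(cv2.minAreaRect((dd[:,:2]*1000).astype(np.float32))))
E
```

```text
blk [ 0.4889 -0.2915  0.064 ]
slope [ 0.5219 -0.2315  0.018 ]
nose [ 0.5365 -0.1553  0.007 ]
bench [ 0.3754 -0.2138 -0.0022]
strip [ 0.4304 -0.1903 -0.0008]
cabTL [0.602  0.0693 0.1557]
cabBL [0.4277 0.0622 0.1541]
doorfree [ 0.6028 -0.0199  0.1257]
blk 304 [ 0.49071359 -0.28435676  0.06336011] ((491.0621032714844, -284.861572265625), (39.875484466552734, 24.140178680419922), 72.263427734375)
wedge 1733 ((510.6912536621094, -223.21975708007812), (169.30984497070312, 40.09362030029297), 72.43833923339844) [ 0.47450843 -0.30692427  0.00451205] [ 0.55453227 -0.13793561  0.06655478]
cabz 0.1546170205944989
[[0.603  0.0626 0.1527]
 [0.5853 0.0623 0.1471]
 [0.5656 0.0604 0.1501]
 [0.5462 0.0586 0.1527]
 [0.528  0.0578 0.1483]
 [0.5087 0.0573 0.1518]
 [0.49   0.0547 0.1524]
 [0.4714 0.054  0.1475]
 [0.4526 0.0528 0.1489]
 [0.4343 0.042  0.1509]]
front line y= [0.1011164  0.00378479]
x range 0.4089636957237677 0.6183879107466032 ((512.0119018554688, 149.77825927734375), (202.22389221191406, 208.31378173828125), 3.501753091812134)
door [0.51125722 0.01391261 0.15260541] [[414.9424    32.80738 ]
 [605.34424  -21.691086]
 [610.57935   -3.401348]
 [420.1775    51.09712 ]]
```

```bash
cat > fit.py <<'E'
from h import *
w=cloud('top'); v,u=np.mgrid[:384,:512]
C=(u<140)&(v>100)&(v<245)&(abs(w[...,2]-.1546)<.006)
C=cv2.morphologyEx(C.astype(np.uint8),cv2.MORPH_OPEN,np.ones((7,7)))>0
F=np.array([w[r,np.where(C[r])[0].max()] for r in range(116,226,2)])
g=F
for i in range(3):
    f=np.polyfit(g[:,0],g[:,1],1); e=F[:,1]-np.polyval(f,F[:,0]); g=F[abs(e)<.003]
th=np.arctan(f[0])
S=np.array([[w[np.where(C[:,c])[0].min(),c,:2],w[np.where(C[:,c])[0].max(),c,:2]] for c in range(20,110,4)])
d=np.array([np.cos(th),np.sin(th)]); ex=np.array([-d[1],d[0]])
s=np.median(S@d,0); xf=np.mean(g[:,:2]@ex)
O=d*s.mean()+ex*xf; yaw=th+np.pi/2
if __name__=='__main__': print('rms',len(g),np.std(e[abs(e)<.003]),'yaw',np.degrees(yaw),'width',s[0]-s[1],'O',O)
E
cat >> h.py <<'E'
def best(pos,yaw):
    return [(y,inverse_kinematics(pos,[np.pi,0,y])) for y in (yaw,yaw-np.pi)]
E
python3 fit.py; python3 - <<'E'
from h import *
for y,q in best([.491,-.285,.12],np.radians(72.4)): print(y,q)
E
```

```text
rms 53 0.00038633030840218134 yaw 93.86716766464134 width 0.19806627049888892 O [0.51889993 0.05747697]
1.2636183784438948 [-0.66481369  0.19084036  1.7795004   0.          1.17125189 -0.35763574]
-1.8779742751458983 None
```

```bash
python3 - <<'E'
from h import *
w=cloud('side')
for p in [(85,25),(93,70),(195,60),(185,15),(375,45),(550,60),(5,220),(205,340)]: print(p,w[int(p[1]*.64),int(p[0]*.64)].round(3))
z=np.load('/tmp/side.npz')
m=(w[...,2]>.12); vv,uu=np.where(m)
for x in range(-4,12):
    r=w[m]; k=(np.floor(r[:,0]*10)==x)
    if k.any(): print(x/10,k.sum(),r[k].min(0).round(2),r[k].max(0).round(2))
E
```

```text
(85, 25) [0.006 0.646 0.093]
(93, 70) [0.003 0.622 0.021]
(195, 60) [0.206 0.547 0.059]
(185, 15) [0.204 0.558 0.133]
(375, 45) [0.551 0.704 0.017]
(550, 60) [0.827 0.418 0.082]
(5, 220) [0.065 0.004 0.097]
(205, 340) [ 0.292 -0.19   0.075]
-0.1 14 [-0.01  0.65  0.12] [-0.    0.65  0.14]
0.0 25 [0.   0.64 0.12] [0.01 0.66 0.14]
0.1 79 [0.17 0.55 0.12] [0.19 0.6  0.16]
0.2 104 [0.2  0.55 0.12] [0.23 0.6  0.16]
0.4 3282 [0.4  0.01 0.12] [0.5  0.26 0.16]
0.5 3650 [ 0.5  -0.02  0.12] [0.6  0.26 0.16]
0.6 457 [ 0.6  -0.02  0.12] [0.62 0.26 0.16]
```

```bash
python3 - <<'E'
from h import *
y=np.radians(72.4)
o=observe(); move_l(o['eef_pos']+[0,0,.05],feed=.2)
movep([.491,-.285,.25],[np.pi,0,y])
movep([.491,-.285,.13],[np.pi,0,y])
im,d=grab('wrist'); cv2.imwrite('pics/w1.png',im[:,:,::-1])
w=cloud('wrist')
m=(abs(w[...,2]-.064)<.006)&(np.hypot(w[...,0]-.491,w[...,1]+.285)<.04)
b=w[m];print(len(b)); 
if len(b)>50: print(b.mean(0),cv2.minAreaRect((b[:,:2]*1000).astype(np.float32)))
print(observe()['time_s'],observe()['eef_pos'],observe()['ft_force'])
E
```

```text
2035
[ 0.48993392 -0.28504844  0.06399243] ((489.70404052734375, -286.1401062011719), (40.396331787109375, 23.706905364990234), 71.70987701416016)
4.1667 [ 0.49250384 -0.28585266  0.13233377] [ 0.18571229 -0.56918456  0.83469766]
```

View pics/w1.png

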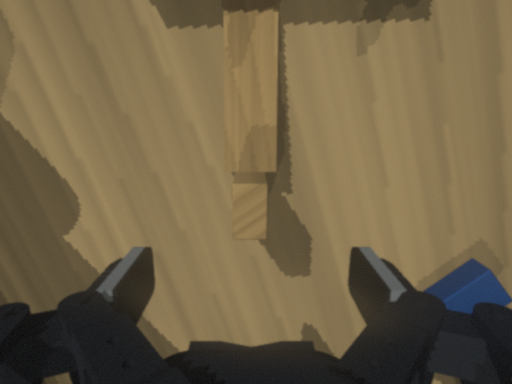

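```bash
cat >> h.py <<'E'
CO=np.array([.5189,.0575]); CY=np.radians(93.87); EX=np.array([np.cos(CY),np.sin(CY)]); EY=np.array([-EX[1],EX[0]])
def cab(x,y,z): return np.r_[CO+EX*x+EY*y,z]
def cabinv(p): r=np.array(p)[:2]-CO; return r@EX,r@EY
E
python3 - <<'E'
from h import *
y=np.radians(72)
b=[.490,-.2855]
movep(b+[.06],[np.pi,0,y]); 
print('touch',move_l(b+[.026],feed=.05,max_force=8), observe()['eef_pos'])
gripper_to(0.0,60); o=observe();print(o['opening'],o['grasp_force'],o['ft_force'])
p=o['eef_pos']; move_l([p[0],p[1],p[2]+.02],feed=.05)
print(observe()['ft_force'])
q=inverse_kinematics(cab(-.245,-.055,p[2]+.02),[np.pi,0,CY]);print(q)
movep(cab(-.245,-.055,p[2]+.02),[np.pi,0,CY]); o=observe();print(o['eef_pos'],o['ft_force'])
print('down',move_l(cab(-.245,-.055,p[2]-.004),feed=.02,max_force=4)); o=observe();print(p,o['eef_pos'],o['ft_force'],o['time_s'])
im,d=grab('top');cv2.imwrite('pics/t2.png',im[80:260,100:360,::-1].repeat(3,0).repeat(3,1))
w=cloud('top');v,u=np.mgrid[:384,:512]
R=(w[...,2]>.0045)&(w[...,2]<.03)&(v>120)&(v<200)&(u>150)&(u<330)
np.save('/tmp/R.npy',R); a=w[R]; c=np.array([cabinv(x) for x in a]); print(len(c),c.min(0),c.max(0))
E
```

```text
touch False [ 0.49008329 -0.28557368  0.02600979]
0.023375863582188378 59.14172887802124 [-0.23535463  0.59381948  1.55622825]
[-0.01381197  0.30071505 -1.83043614]
[-0.4284763   0.39641913  1.67883748  0.          1.06633605 -0.49602054]
[ 0.59019376 -0.18228501  0.04559254] [-0.27056715 -0.05924903 -1.89917346]
down True
[ 0.49020852 -0.28566004  0.02628482] [ 0.5903489  -0.1831829   0.02626535] [ 0.59694405 -0.91776269  4.36638591] 8.0833
965 [-0.23282544 -0.07574549] [-0.12206609 -0.03516085]
```

View pics/t2.png

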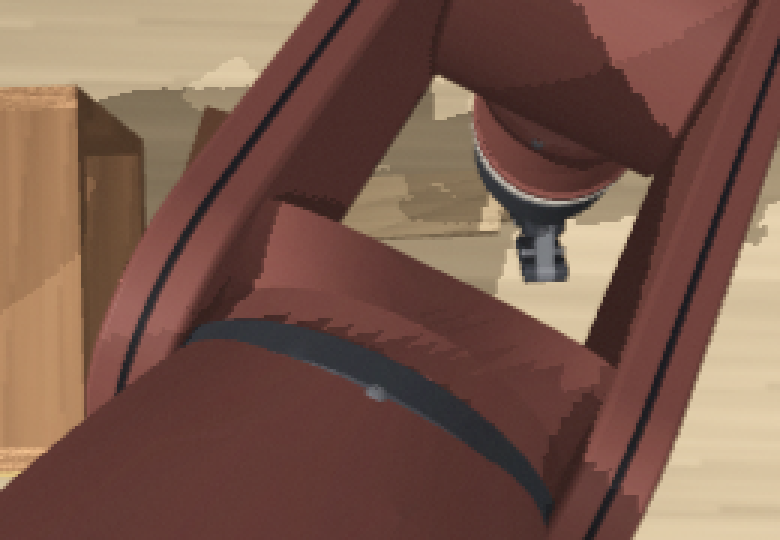

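The arm hides most of the wedge; the visible part's centre is at cabinet y ≈ -55.5 mm, as planned. I'll slide it in slowly.

```bash
python3 - <<'E'
from h import *
z=.0265
def st(tag=''):
    o=observe(); f=o['ft_force']; x=cabinv(o['eef_pos']); print(tag,np.round(np.array(x)*1e3,1),'z%.4f'%o['eef_pos'][2],'push %.2f'%(-f[:2]@EX),'lat %.2f fz %.2f t%.2f'%(f[:2]@EY,f[2],o['time_s']))
    return -f[:2]@EX
move_l(cab(-.245,-.055,z),feed=.02); st('start')
x=-.245
while x<-.09:
    x+=.005 if x>-.165 else .01
    h=move_l(cab(x,-.055,z),feed=.03 if x<-.165 else .015,max_force=6); f=st(h)
    if h or f>7: break
E
```

```text
start [-244.9  -54.9] z0.0263 push -0.44 lat -0.36 fz 0.93 t8.38
False [-234.3  -54.8] z0.0263 push -0.98 lat 0.19 fz -0.03 t8.87
False [-224.7  -54.9] z0.0263 push 0.97 lat 0.01 fz -1.30 t9.35
False [-214.8  -55. ] z0.0265 push -0.35 lat -0.37 fz -1.52 t9.83
False [-204.8  -55. ] z0.0265 push -0.56 lat 0.02 fz -1.59 t10.32
False [-194.7  -54.9] z0.0265 push 0.13 lat 0.78 fz -1.25 t10.80
False [-184.7  -54.9] z0.0264 push -0.20 lat -0.19 fz -2.13 t11.28
False [-174.7  -54.9] z0.0264 push 0.09 lat -0.17 fz -2.32 t11.77
False [-164.9  -55. ] z0.0265 push -0.10 lat -0.37 fz -1.69 t12.58
False [-159.8  -55. ] z0.0265 push 0.97 lat -1.62 fz -3.25 t13.07
False [-154.8  -55. ] z0.0265 push 0.68 lat -0.85 fz -3.23 t13.55
False [-149.8  -55. ] z0.0265 push 2.39 lat -1.31 fz -3.24 t14.03
False [-144.8  -55. ] z0.0265 push -0.10 lat -1.60 fz -4.57 t14.52
False [-139.7  -55. ] z0.0264 push -0.13 lat -1.32 fz -4.17 t15.00
False [-134.8  -55. ] z0.0265 push 0.58 lat -1.46 fz -4.64 t15.48
True [-131.4  -54.9] z0.0263 push 0.78 lat 0.34 fz 2.27 t15.83
```

```bash
cat >> h.py <<'E'
def st(tag='',n=10):
    F=[]
    for i in range(n):
        hold(.02); o=observe(); F.append(o['ft_force'])
    f=np.mean(F,0); x=cabinv(o['eef_pos']); print(tag,np.round(np.array(x)*1e3,2),'z%.4f'%o['eef_pos'][2],'push %.2f'%(-f[:2]@EX),'lat %.2f fz %.2f t%.2f'%(f[:2]@EY,f[2],o['time_s']))
    return -f[:2]@EX
E
python3 - <<'E'
from h import *
st(); z=.0265; x=-.1314
im,d=grab('side');cv2.imwrite('pics/s3.png',cv2.resize(im[40:200,170:350,::-1],(720,640))[:600])
for i in range(8):
    x+=.001; h=move_l(cab(x,-.055,z),feed=.01,max_force=8); f=st(h)
    if h or f>6: break
E
```

```text
[-131.37  -54.95] z0.0263 push -0.26 lat -0.17 fz 3.29 t16.00
True [-131.42  -55.02] z0.0263 push 0.46 lat -0.27 fz 2.08 t16.43
```

View pics/s3.png

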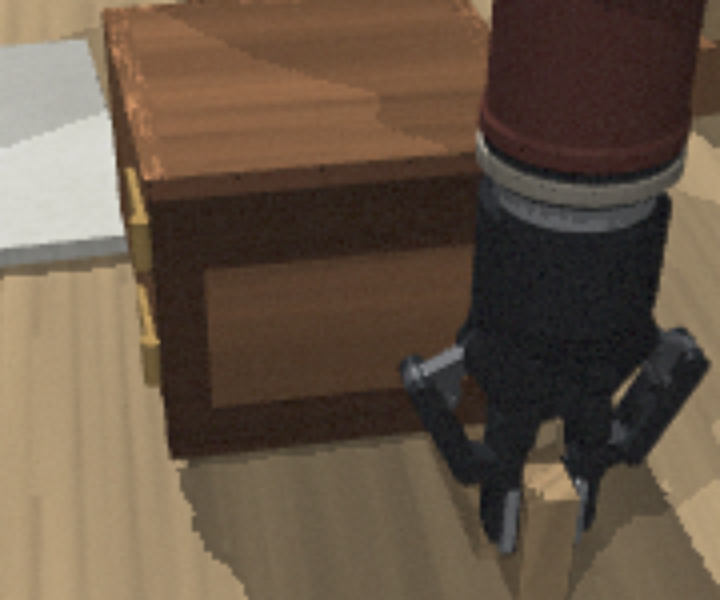

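Side picture: the door now lies flush with the cabinet front (bottom edge, rows ~425–455) and the wedge is under it at (550,520). I'll release it, then tap the heel with closed fingers so only the level push acts.

```bash
python3 - <<'E'
from h import *
gripper_to(.05); st('released')
o=observe();p=o['eef_pos']
move_l([p[0],p[1],.10],feed=.15)
move_l(cab(-.200,-.055,.10),feed=.15)
gripper_to(0.0)
move_l(cab(-.200,-.055,.014),feed=.1)
hold(.2); f0=st('behind',20)
im,d=grab('side');cv2.imwrite('pics/s4.png',cv2.resize(im[80:230,190:350,::-1],(640,600)))
h=move_l(cab(-.150,-.055,.014),feed=.01,max_force=7); f=observe()['ft_force']; print('at',-f[:2]@EX,f); st(h)
E
```

```text
released [-131.42  -55.01] z0.0262 push 0.07 lat 0.13 fz 0.09 t16.97
behind [-200.01  -55.01] z0.0141 push -0.05 lat -0.02 fz -0.08 t20.29
at 2.3468720776331455 [ 0.46924597 -2.3204926   0.59375509]
True [-165.68  -54.78] z0.0137 push 2.32 lat -0.04 fz 1.09 t23.69
```

View pics/s4.png

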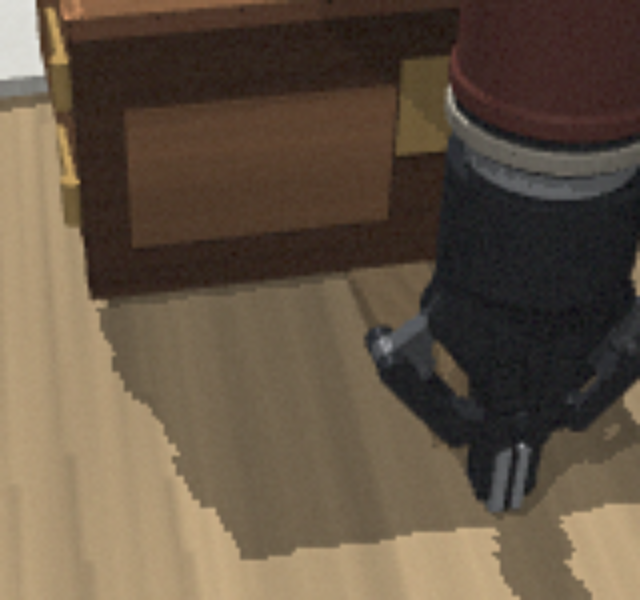

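```bash
python3 - <<'E'
from h import *
x=-.1657
for i in range(14):
    x+=.0004; h=move_l(cab(x,-.055,.014),feed=.005,max_force=12)
    f=observe()['ft_force']; a=-f[:2]@EX; print('inst %.1f'%a,end=' '); b=st(h,4)
    if h or max(a,b)>11: break
E
```

```text
inst 4.0 False [-165.59  -54.8 ] z0.0138 push 4.51 lat 0.23 fz -0.29 t24.05
inst 6.7 False [-165.51  -54.98] z0.0141 push 5.34 lat 0.58 fz -0.31 t24.37
inst 7.0 False [-165.44  -55.1 ] z0.0142 push 6.46 lat 0.67 fz -0.29 t24.68
inst 8.0 False [-165.37  -55.18] z0.0143 push 8.18 lat 0.80 fz 0.51 t25.00
inst 8.8 False [-165.3   -55.34] z0.0145 push 8.70 lat 0.59 fz 0.94 t25.32
inst 10.2 False [-165.19  -55.5 ] z0.0147 push 9.57 lat 0.66 fz 0.47 t25.63
inst 10.9 False [-165.07  -55.63] z0.0148 push 10.94 lat 0.69 fz 1.19 t25.95
inst 12.0 False [-164.98  -55.75] z0.0149 push 11.76 lat 0.80 fz 1.36 t26.27
```

```bash
python3 - <<'E'
from h import *
x=-.1657+8*.0004
for i in range(14):
    x+=.0004; h=move_l(cab(x,-.055,.014),feed=.005,max_force=8)
    f=observe()['ft_force']; a=-f[:2]@EX; print('inst %.1f'%a,end=' '); b=st(h,4)
    if h or max(a,b)>17: break
E
```

```text
inst 12.7 False [-164.83  -55.9 ] z0.0151 push 12.78 lat 0.64 fz 1.88 t26.58
inst 13.2 False [-164.73  -56.03] z0.0152 push 13.52 lat 0.65 fz 1.43 t26.90
inst 14.5 False [-164.56  -56.1 ] z0.0153 push 14.41 lat 0.88 fz 1.47 t27.22
inst 14.7 False [-164.43  -56.27] z0.0155 push 15.23 lat 0.17 fz 1.77 t27.53
inst 15.7 False [-164.28  -56.37] z0.0155 push 15.81 lat 0.53 fz 2.31 t27.85
inst 18.0 False [-164.11  -56.48] z0.0157 push 17.02 lat 1.07 fz 2.78 t28.17
```

```bash
python3 - <<'E'
from h import *
move_l(cab(-.21,-.055,.016),feed=.05); st('clear')
move_l(cab(-.21,-.055,.15),feed=.15)
q=observe()['q']; q[0]-=.9; set_joints(q); hold(.3)
im,d=grab('side');im2,d2=grab('top')
cv2.imwrite('pics/f1.png',np.hstack([cv2.resize(im[50:230,180:360,::-1],(400,400)),cv2.resize(im2[90:250,100:260,::-1],(400,400))]))
w=cloud('top');v,u=np.mgrid[:384,:512]
b=w[(abs(w[...,2]-.064)<.006)&(v>120)&(v<230)&(u>150)&(u<330)];c=cv2.minAreaRect((b[:,:2]*1000).astype(np.float32));print(len(b),c,cabinv(np.array(c[0])/1e3))
C=(u<180)&(v>125)&(v<215)&(w[...,2]>.14)&(w[...,2]<.17)
F=np.array([w[r,np.where(C[r])[0].max()] for r in range(125,215,8)]);print(np.array([cabinv(f) for f in F]).round(4)); print(observe()['time_s'])
E
```

```text
clear [-209.65  -55.02] z0.0160 push 0.08 lat 0.09 fz -0.11 t29.48
485 ((526.4547119140625, -26.010971069335938), (193.7345428466797, 132.77285766601562), 3.8597934246063232) (np.float64(-0.08383043495683289), np.float64(-0.001901088108466824))Traceback (most recent call last):
  File "<stdin>", line 10, in <module>
    return umr_maximum(a, axis, None, out, keepdims, initial, where)
ValueError: zero-size array to reduction operation maximum which has no identity
```

View pics/f1.png

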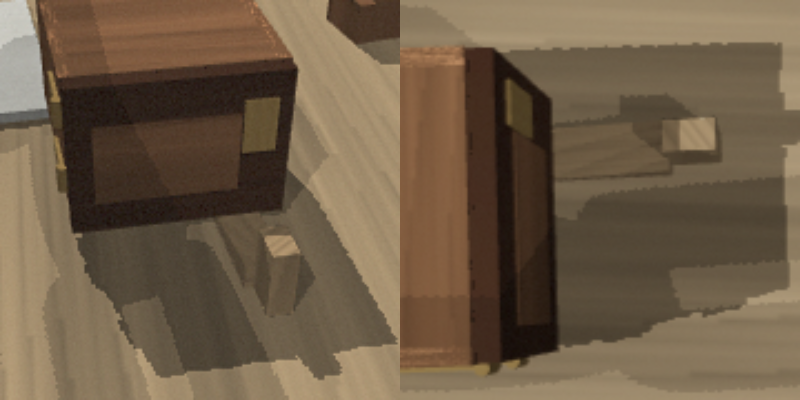

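The picture shows the door flush along the whole front, with an even strip at its top edge (columns 465–500). The wedge is straight and flat under the free half, with its block at (690,135), and the robot is clear.

```bash
python3 -c "
from plant import *
print(observe()['time_s'],job_done())"
```

```text
the job is handed in; nothing more can be done
32.8333 None
```

The job was handed in at about 33 s: the door is shut and the wedge is jammed flat under its free half, left there after a last level push of 17–18 N (about 12–14 N between wedge and door, inferred from that push rather than measured), with the arm clear and nothing else on the bench touched.

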